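# Clear and free a stuck heating block

### The job

The metal heating block is stuck in the dry-block heater. First move the closed petri dish that lies on the block onto the pile of two dishes on the bench, squarely on top and let go of it. Then grip the block and rock it from side to side, at least twice each way, while easing it up until it comes free of the well, and finish while still holding it, upright and just clear: right over the well, its underside about 15 mm above the heater's top. Leave the bottle, beaker and jar alone.

Things in the scene. Friction and masses are not known exactly. Their poses are not given: they have to be found in the camera images.
- dish_warm_centre (a point): centre (half-way up) of the closed clear petri dish, brown gel inside, that starts lying on the block: 15 mm high; its lid, the upper half (from 7.4 to 14.7 mm above its underside), is 60 mm across, its lower half 55 mm; 60 g; z is its upright axis, yaw has no meaning
- dish_mid_centre (a point): centre (half-way up) of the upper dish of the pile of two on the bench, the same kind of dish (15 mm high, lid 60 mm across); its top is 7.5 mm above this point and 30 mm above the bench
- dish_low_centre (a point): centre of the lower dish of the pile, on the bench, the same kind of dish
- block_centre (a point): centre of the plain aluminium heating block: 40 x 40 mm, 58 mm high, 170 to 310 g, axes along its edges, z up, x and y parallel to the heater's at the start. Its lower 18 mm sit in the heater's well, 40 mm stand above the heater's top; four shallow dark vial holes on its top
- block_base (a point): centre of the underside of the block (29 mm below its centre), same axes. Rock the block about the heater's x axis (top swinging to +y, then -y): it pivots at the level of the spring bars and walks up. At least 8 degrees of room each way; a swing counts from 4 degrees off upright with this point still 3 mm or more below the heater's top
- heater: grey dry-block heater, fixed on the bench, 130 mm (x) x 150 mm (y) x 60 mm high; origin at the centre of its underside, z up; display and knob on its -x side, vents on its +x side; in its top a well that holds the block
- well_mouth (a point): centre of the well's mouth, level with the heater's top (60 mm above the bench), axes as the heater. Well 43 mm (x) x 48 mm (y); the block rests in it on a 12 mm wide rib along x, 18 mm below the top. A horizontal spring bar along x on each y wall, 9 mm below the top, presses the block's y faces with about 27 N and gives 4 mm; straight pulling meets about 32 N of friction
- amber_bottle: bystander: amber glass bottle with a white cap, 84 mm across, 190 mm high, origin at the centre of its underside
- beaker: bystander: clear open beaker, 68 mm across, 85 mm high, origin at the centre of its underside
- small_jar: bystander: small amber jar with a grey lid, 54 mm across, 65 mm high, origin at the centre of its underside
Not all that is in view belongs to the job. There is more than one size of the heater; the job needs the smallest. Leave any purple or yellow look-alike of the part that bears dish_mid_centre alone.

How it is judged:
By the outcome, as a careful person would: the job done as asked, in the order asked, and still so for the second after the job is handed in, while the arm keeps its last pose, push and grip.
It also fails if it takes over 45 s, if anything falls off the work surface, if the arm or the gripper's body presses on something with over 40 N, if the wrist force passes 120 N, or if a joint passes its speed limit or range.

### The arm

A 6-joint arm with a two-finger parallel gripper is mounted at the origin on the work surface. World frame = base frame: x ahead of the robot, y to its left, z up, the work surface at z = 0. Lengths are in m, angles in rad, forces in N, time in s.
With the tool pointing down it reaches from about 0.35 to 0.925 m from the base axis. Payload 6.4 kg.
Tool frame: the origin (TCP) lies between the finger pads; the fingertips stand 8 mm ahead of it and the grasp point (between the pads) lies 11 mm behind it; z points along the fingers, y is the direction in which the jaws open and shut (so a half turn about z gives the same grasp; the last joint's range is limited). The gripper opens to 85 mm and grips with 20 to 120 N. Pads are 22 mm wide; open, the fingers measure 114 mm over their backs; the gripper's body (76 mm by 85 mm) begins 54 mm behind the grasp point. The pads swing forward as they close: fully open they stand 13 mm farther back than shut.
Start: joints at [-1.41, 0.245, 1.558, -0, 1.339, -0.174], TCP at [0.214, -0.614, 0.239] pointing down, gripper open.
Joint ranges: [-3.13, 3.13], [-1.02, 2.26], [0.13, 2.54], [-0.95, 4.09], [0.21, 2.88], [-2.74, 2.74]. Speed limits (rad/s): [2.57, 2.57, 3.14, 3.14, 3.14, 3.14].

### API

Orientations are given as a unit quaternion [x, y, z, w].
In Python, from cell import env, status, eyes gives the robot as it stands. Calls block until the motion is done:
- env.move_to(position, orientation): joint-space move of the TCP to a pose.
- env.move_straight(position, frame=None, rate=0.15): straight line of the TCP; frame=None keeps the orientation; rate is the mean speed in m/s.
- env.move_j(angles): joint-space move.
- env.grip(opening, force=None): opening from 0.0 (shut) to 1.0 (fully open); force is the grip in N (None keeps the last); returns when the fingers have stopped.
- env.sleep(seconds).
- env.inverse_kinematics(position, orientation): joint angles nearest the present ones, or None.
- status.observe(): the state.
- eyes.snapshot(name): name is "scene" or "top" or "wrist"; returns a dict with "frame" (480x640x3 uint8, red, green, blue), "fx", "fy", "cx", "cy" (pixels), "extrinsics" (4x4, takes a point from world to camera coordinates). Camera axes: x right, y down, z forward; pixel columns grow to the right and rows downward; lengths in m; the calibration is good to about 2 mm. A picture is of the moment at which its call begins. There is no depth.
A pose or a line that the arm cannot do raises env.Unreachable and nothing moves.
- env.hand_in(): hands the job in, once; it reports no verdict.
The state is a dict: "time": time; "joints": joint angles; "joint_vel": joint speeds; "joint_torque": joint torques, N m; "tcp_pos": TCP position; "eef_rot": TCP orientation; "contact_force": force on the tool from outside, world axes, zero at the start; "torque": the same for the moment, N m; "gripper_width": opening from 0.0 (shut) to 1.0 (fully open).
Only numpy, scipy, OpenCV 4.12 (cv2) and the standard library are available. Lean on these libraries where they do the work, as an engineer would, in place of code of your own. Each camera call takes 0.05 s, during which the arm holds its last target.

## Working session

There is one attempt and no reset: what is moved stays moved. The work goes in short steps, each a Python script; the robot and the scene stay as the last script left them, time stands still between calls to the robot, and variables do not carry over. Pictures are saved under pics/ and viewed, and the job is handed in when it is done.

```bash
mkdir -p pics; ls
cat > h.py <<'E'
import numpy as np, cv2
from cell import env, status, eyes
def snap(n,f):
    s=eyes.snapshot(n); cv2.imwrite('pics/'+f,cv2.cvtColor(s['frame'],cv2.COLOR_RGB2BGR))
    np.savez('pics/'+f[:-4]+'.npz',fx=s['fx'],fy=s['fy'],cx=s['cx'],cy=s['cy'],E=np.array(s['extrinsics']))
    return s
E
python3 - <<'E'
from h import *
for n in ['scene','top','wrist']:
    s=snap(n,n+'0.png'); print(n,s['fx'],s['cx'],s['cy'],np.round(s['extrinsics'],3).tolist())
print(status.observe())
E
```

```text
pics
scene 530.4490204070263 320.2340179151469 227.7805013269591 [[-0.858, 0.514, 0.005, 0.475], [0.365, 0.615, -0.699, -0.142], [-0.363, -0.598, -0.715, 1.389], [0.0, 0.0, 0.0, 1.0]]
top 506.90776665099827 317.5503814885519 238.15292857860706 [[0.017, -0.999, 0.03, -0.018], [-0.992, -0.021, -0.122, 0.546], [0.123, -0.028, -0.992, 1.169], [0.0, 0.0, 0.0, 1.0]]
wrist 335.7642139873302 324.2753022750377 240.72263627251846 [[0.329, -0.944, -0.003, -0.65], [-0.902, -0.316, 0.294, -0.039], [-0.278, -0.094, -0.956, 0.381], [0.0, 0.0, 0.0, 1.0]]
{'time': 0.15, 'joints': array([-1.41008937e+00,  2.45658061e-01,  1.55876807e+00,  5.05233159e-06,
        1.33869027e+00, -1.74083918e-01]), 'joint_vel': array([-0.00217154, -0.0030977 , -0.00249873,  0.00057718,  0.00052987,
        0.00014207]), 'joint_torque': array([ 4.38767665e-04, -4.29984391e+01, -3.26552117e+01, -1.11279492e-04,
        3.50015180e-03,  1.54366410e-05]), 'tcp_pos': array([ 0.21351883, -0.61347769,  0.23841231]), 'eef_rot': array([ 9.86021880e-01,  1.66614138e-01,  7.55367213e-06, -7.61841162e-04]), 'contact_force': array([-0.73735042,  0.51561589,  0.69883322]), 'torque': array([ 0.04433529,  0.06146674, -0.06131639]), 'gripper_width': 0.9987864956423022}
```

View pics/scene0.png

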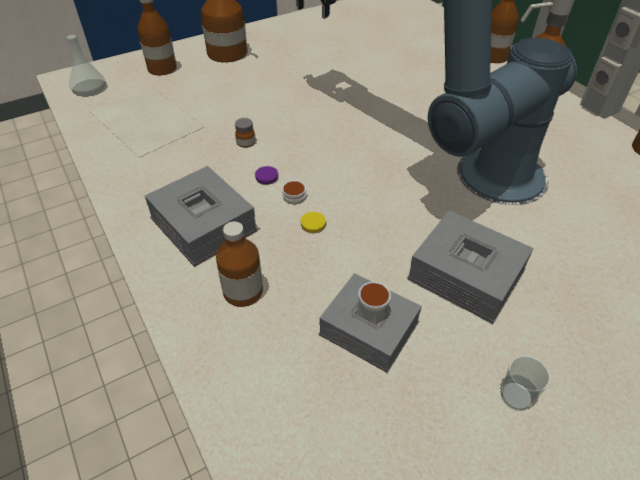

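View pics/top0.png

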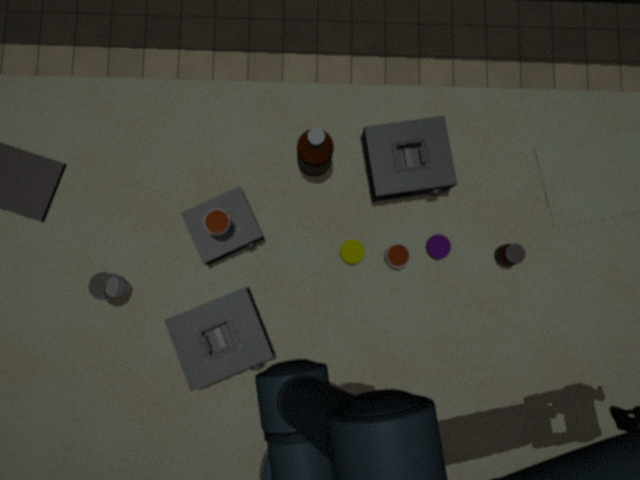

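View pics/wrist0.png

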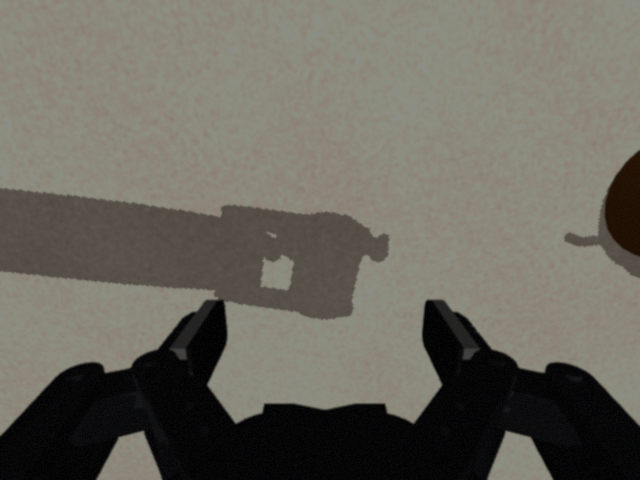

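The target heater (smallest, with the block and dish) is at about (218,222) in top and (375,295) in scene. The pile is at about (398,256) in top and (294,189) in scene, with the yellow and purple caps beside it.

```bash
cat >> h.py <<'E'
def load(f):
    d=np.load('pics/'+f+'.npz'); K=np.array([[d['fx'],0,d['cx']],[0,d['fy'],d['cy']],[0,0,1]]); return K,d['E']
def tri(obs):
    A=[]
    for f,(u,v) in obs:
        K,E=load(f);P=K@E[:3]; A+= [u*P[2]-P[0], v*P[2]-P[1]]
    X=np.linalg.svd(np.array(A))[2][-1]; X=X[:3]/X[3]
    return X,[ (np.array(proj(f,X))-uv).round(1).tolist() for f,uv in obs]
def proj(f,X):
    K,E=load(f);p=K@(E[:3]@np.append(X,1));return p[:2]/p[2]
def onz(f,uv,z):
    K,E=load(f);R=E[:3,:3];c=-R.T@E[:3,3];d=R.T@np.linalg.solve(K,[*uv,1]);return c+d*(z-c[2])/d[2]
E
python3 - <<'E'
from h import *
print(tri([('top0',(217.5,222)),('scene0',(374.5,295))]))
print(tri([('top0',(398,255.5)),('scene0',(294,188.5))]))
for p in [(182,213),(238,188),(263,236),(207,263)]: print(onz('top0',p,.06).round(3))
for p in [(115,287)]: print('beaker',onz('top0',p,.085).round(3))
print('bottle',onz('top0',(316,135),.19).round(3))
K,E=load('wrist0'); print(-E[:3,:3].T@E[:3,3])
from scipy.spatial.transform import Rotation as R
s=status.observe();T=R.from_quat(s['eef_rot']);C=-E[:3,:3].T@E[:3,3]
print('cam in tool',T.inv().apply(C-s['tcp_pos']), (E[:3,:3]@T.as_matrix()).round(3))
E
```

```text
(array([0.56862091, 0.2174325 , 0.10834661]), [[-0.1, 0.1], [-0.2, -0.0]])
(array([ 0.50933709, -0.20074339,  0.02498556]), [[-0.2, 0.2], [-0.3, -0.1]])
[0.596 0.308 0.06 ]
[0.658 0.181 0.06 ]
[0.546 0.119 0.06 ]
[0.481 0.245 0.06 ]
beaker [0.422 0.441 0.085]
bottle [0.747 0.004 0.19 ]
[ 0.28524494 -0.59010753  0.37407922]
cam in tool [ 0.07545904  0.00129099 -0.13564872] [[ 0.001  1.     0.001]
 [-0.956  0.001 -0.294]
 [-0.294 -0.001  0.956]]
```

```bash
cat >> h.py <<'E'
from scipy.spatial.transform import Rotation as R
def down(phi):
    c,s=np.cos(phi),np.sin(phi)
    return R.from_matrix(np.array([[-s,c,0],[c,s,0],[0,0,-1]])).as_quat() if False else R.from_matrix(np.column_stack([[-s,c,0],[c,s,0],[0,0,-1]])).as_quat()
def st():
    s=status.observe(); print('t %.2f'%s['time'],s['tcp_pos'].round(4),'F',np.round(s['contact_force'],1),'M',np.round(s['torque'],2),'w %.3f'%s['gripper_width'],'j',np.round(s['joints'],2)); return s
E
python3 - <<'E'
from h import *
H=np.radians(28-90)
for p,ph in [((.51,-.2,.17),0),((.57,.217,.26),H),((.57,.217,.26),np.radians(28))]:
    print(env.inverse_kinematics(np.array(p),down(ph)))
env.move_to(np.array([.51,-.23,.17]),down(0)); st(); snap('wrist','wp1.png')
env.move_to(np.array([.54,-.16,.19]),down(0)); st(); snap('wrist','wp2.png')
E
```

```text
[-5.80746649e-01  8.15979234e-02  1.87565453e+00 -4.44089210e-16
  1.18434020e+00 -5.80746649e-01]
[ 1.78077210e-01  1.35936291e-01  1.64469351e+00 -4.44089210e-16
  1.36096285e+00  1.26018135e+00]
[ 1.78077210e-01  1.35936291e-01  1.64469351e+00 -4.44089210e-16
  1.36096285e+00 -3.10614980e-01]
t 1.93 [ 0.51   -0.231   0.1703] F [-0.4  0.4 -0.1] M [-0.01 -0.   -0.02] w 0.999 j [-0.63  0.11  1.85 -0.    1.19 -0.63]
t 2.39 [ 0.5404 -0.16    0.1905] F [ 0.1 -0.6 -0. ] M [0.   0.02 0.  ] w 0.999 j [-0.49  0.09  1.82 -0.    1.22 -0.49]
```

View pics/wp1.png

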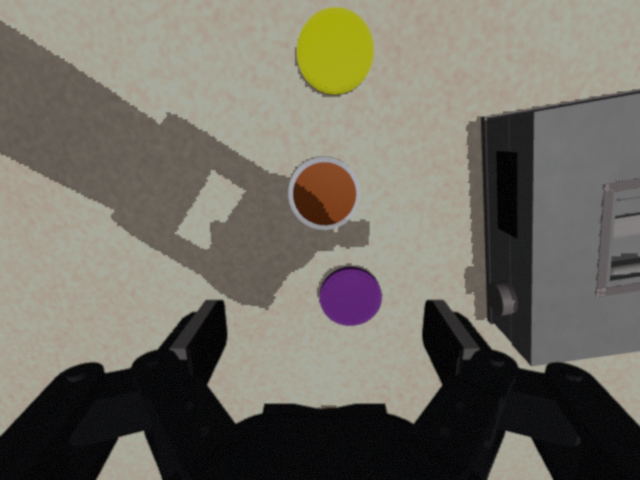

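View pics/wp2.png

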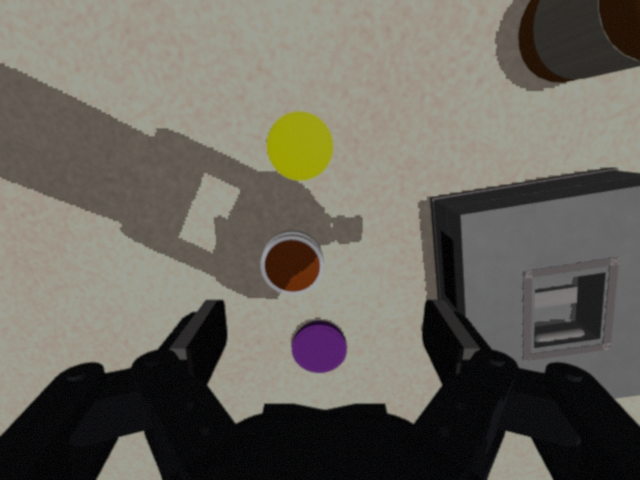

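Run:
```python
import cv2,numpy as np
a=cv2.imread('pics/wp1.png')[145:245,275:375];b=cv2.imread('pics/wp2.png')[215:315,245:345]
cv2.imwrite('pics/z1.png',np.hstack([cv2.resize(x,None,fx=4,fy=4,interpolation=cv2.INTER_NEAREST) for x in(a,b)]))
```

```text
(no output)
```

View pics/z1.png

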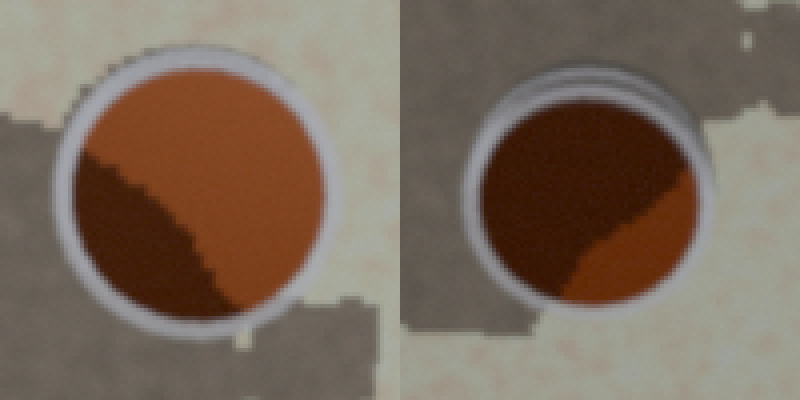

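Run:
```python
from h import *
for w1,w2 in [((324.4,193.5),(291.9,265)),((324.75,193.25),(292.5,265.4))]:
    print(tri([('wp1',w1),('wp2',w2)]), onz('wp1',w1,.03),onz('wp2',w2,.03))
    print(tri([('wp1',w1),('wp2',w2),('top0',(398,255.5)),('scene0',(294,188.5))]))
print([onz('wp2',p,.015) for p in((300,146),(319,347))])
H=np.radians(28-90)
env.move_to(np.array([.535,.16,.25]),down(H)); st(); snap('wrist','wh1.png')
env.move_to(np.array([.535,.24,.27]),down(H)); st(); snap('wrist','wh2.png')
```

```text
(array([ 0.5109204 , -0.2010277 ,  0.03010607]), [[-0.1, -0.0], [0.1, 0.0]]) [ 0.51099537 -0.20107839  0.03      ] [ 0.5108356  -0.20103285  0.03      ]
(array([ 0.50970519, -0.20129068,  0.02492828]), [[-1.5, -0.7], [-0.7, -1.7], [0.0, 0.1], [-0.5, -0.1]])
(array([ 0.51143067, -0.20064399,  0.031852  ]), [[0.2, 0.1], [-0.2, -0.1]]) [ 0.51128394 -0.20087192  0.03      ] [ 0.51139129 -0.20143599  0.03      ]
(array([ 0.50984884, -0.20126921,  0.02502814]), [[-1.7, -0.5], [-1.1, -2.1], [0.0, 0.0], [-0.6, -0.1]])
[array([ 0.51955454, -0.09324653,  0.015     ]), array([ 0.53589122, -0.30103384,  0.015     ])]
t 3.91 [0.5351 0.1591 0.2496] F [-0.6 -0.3 -0.2] M [-0.02 -0.07  0.04] w 1.003 j [ 0.09  0.02  1.78 -0.    1.34  1.17]
t 4.38 [0.5351 0.2403 0.2701] F [ 0.4 -0.9 -0.5] M [-0.07 -0.03  0.03] w 0.994 j [ 0.23  0.07  1.69 -0.    1.37  1.31]
```

View pics/wh1.png

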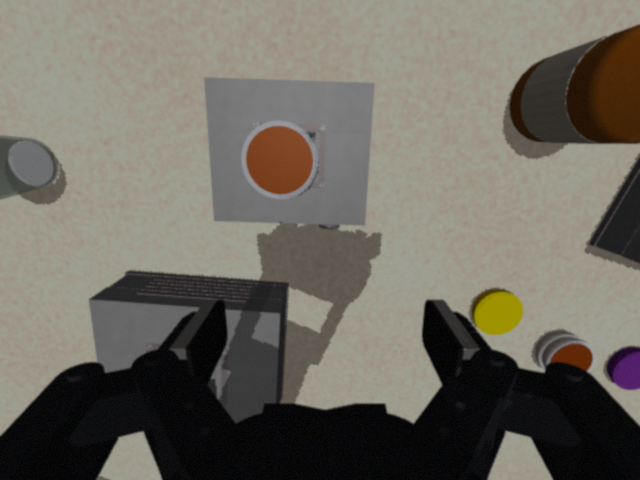

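View pics/wh2.png

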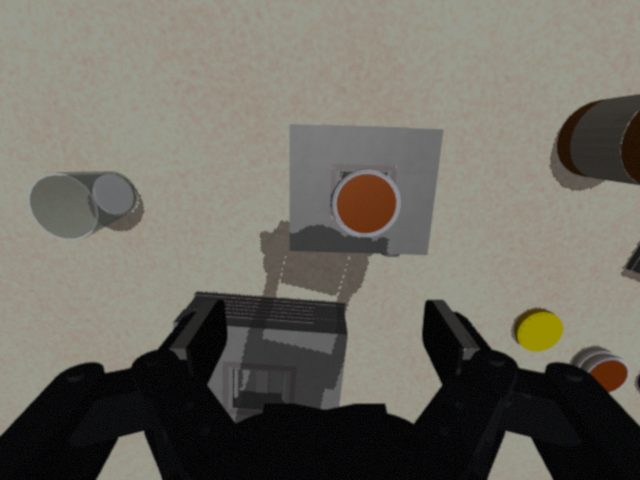

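Run:
```python
import cv2,numpy as np
a=cv2.imread('pics/wh1.png')[60:240,200:380];b=cv2.imread('pics/wh2.png')[110:270,285:450]
cv2.imwrite('pics/z2.png',np.hstack([cv2.resize(x,(400,400*x.shape[0]//x.shape[1])) [:385] for x in(a,b)]))
for f,(x0,y0,x1,y1) in (('wh1',(220,110,340,210)),('wh2',(310,160,420,250))):
    im=cv2.imread(f'pics/{f}.png'); s=im[y0:y1,x0:x1].astype(int)
    m=((s[...,2]-s[...,0])>50).astype(np.uint8)
    c=max(cv2.findContours(m,0,1)[0],key=cv2.contourArea); e=cv2.fitEllipse(cv2.convexHull(c)); print(f,'brown',e[0][0]+x0,e[0][1]+y0,e[1])
```

```text
wh1 brown 279.05545806884766 159.5310516357422 (64.83600616455078, 67.865478515625)
wh2 brown 365.9241943359375 203.10597610473633 (56.788246154785156, 58.93418884277344)
```

View pics/z2.png

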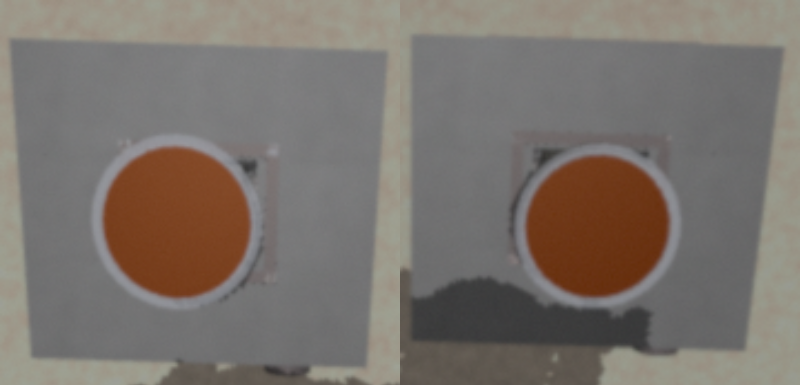

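Run:
```python
from h import *
print(tri([('wh1',(279.2,159.6)),('wh2',(366.1,203.2))]))
print(onz('wh1',(279.2,159.6),.115),onz('wh2',(366.1,203.2),.115), onz('top0',(217.5,222),.115),onz('scene0',(374.5,295),.115))
C1=[(204.5,77.5),(374.2,83),(365.2,224.7),(214.4,220.6)];C2=[(289.5,124.9),(443,129),(427.7,254),(290,250.7)]
X=[]
for a,b in zip(C1,C2):
    print(tri([('wh1',a),('wh2',b)])[0].round(4), onz('wh1',a,.06).round(4),onz('wh2',b,.06).round(4)); X.append((onz('wh1',a,.06)+onz('wh2',b,.06))/2)
X=np.array(X);print(X.mean(0))
TL,TR,BR,BL=X
for v in (TL-TR,BL-BR,TL-BL,TR-BR): print(np.linalg.norm(v),np.degrees(np.arctan2(v[1],v[0])))
```

```text
(array([0.57097628, 0.21665586, 0.11606318]), [[-0.0, 0.0], [0.0, -0.0]])
[0.57086569 0.2167485  0.115     ] [0.57084857 0.21644273 0.115     ] [0.56790337 0.21604838 0.115     ] [0.57170377 0.2215329  0.115     ]
[0.5968 0.31   0.0613] [0.5971 0.3104 0.06  ] [0.5965 0.3101 0.06  ]
[0.6638 0.1759 0.0593] [0.6635 0.176  0.06  ] [0.6638 0.1761 0.06  ]
[0.548  0.1184 0.0609] [0.5477 0.1181 0.06  ] [0.5481 0.118  0.06  ]
[0.4818 0.2523 0.0627] [0.4808 0.2528 0.06  ] [0.4807 0.2522 0.06  ]
[0.57228487 0.21421179 0.06      ]
0.14995297995671533 116.47185509900557
0.1502417031700671 116.53325570994319
0.12960056874232778 26.46578255845117
0.12943985451662052 26.593538531421473
```

Run:
```python
from h import *
q=down(np.radians(26.5-90))
env.move_to(np.array([.5709,.2166,.16]),q)
env.move_straight(np.array([.5709,.2166,.107]),rate=.12); st()
snap('wrist','g0.png')
env.grip(0.3,force=30); st(); snap('wrist','g1.png')
```

```text
t 5.57 [0.5715 0.2169 0.1082] F [0.7 0.  0.6] M [ 0.05 -0.02 -0.01] w 1.002 j [0.18 0.3  1.74 0.   1.09 1.29]
t 5.99 [0.5718 0.2168 0.1085] F [-1.3  0.8  4.9] M [-0.01  0.24 -0.01] w 0.681 j [0.18 0.3  1.74 0.   1.09 1.29]
```

Run:
```python
import cv2,numpy as np
a=cv2.imread('pics/g0.png')[160:480,140:520];b=cv2.imread('pics/g1.png')[160:480,140:520]
cv2.imwrite('pics/z3.png',np.hstack([a,b]))
```

```text
(no output)
```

View pics/z3.png

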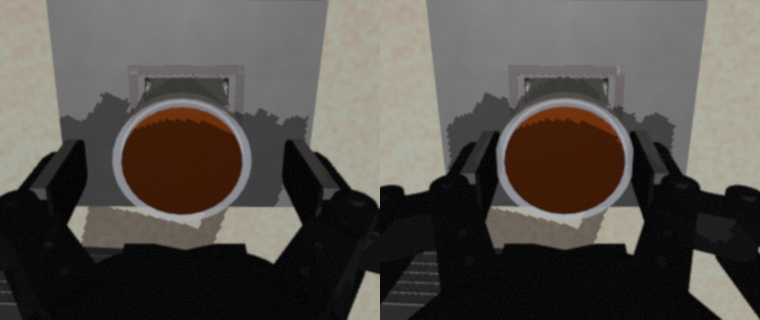

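Run:
```python
from h import *
s=st(); p=s['tcp_pos']
env.move_straight(np.array([p[0],p[1],.16]),rate=.1); st()
env.move_to(np.array([.511,-.201,.14]),down(0)); st(); snap('wrist','c1.png'); snap('scene','c1s.png')
a=cv2.imread('pics/c1.png')[100:480,140:520];b=cv2.resize(cv2.imread('pics/c1s.png')[100:260,210:370],(380,380))
cv2.imwrite('pics/z4.png',np.hstack([a,b]))
```

```text
t 6.04 [0.5717 0.2169 0.1085] F [-1.1  0.1  5.9] M [ 0.03  0.17 -0.03] w 0.684 j [0.18 0.3  1.74 0.   1.09 1.29]
t 6.72 [0.5713 0.2168 0.1595] F [ 0.2  0.4 -1.1] M [0.01 0.05 0.02] w 0.686 j [ 0.18  0.24  1.72 -0.    1.19  1.29]
t 8.36 [ 0.5111 -0.2005  0.1398] F [ 0.6 -0.1 -1. ] M [ 0.02 -0.01  0.  ] w 0.683 j [-0.58  0.12  1.89  0.    1.13 -0.58]
```

View pics/z4.png

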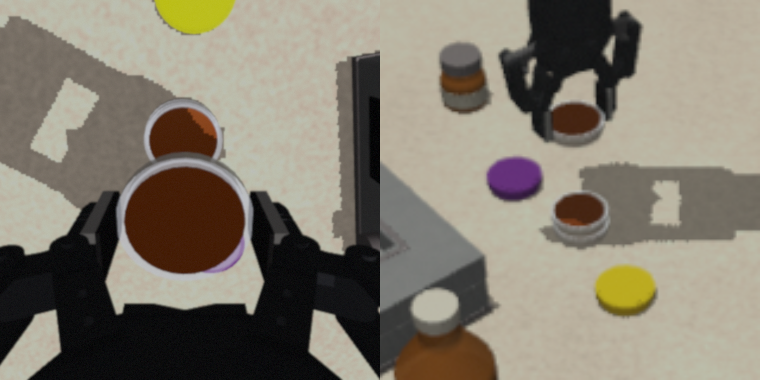

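Run:
```python
from h import *
s=cv2.imread('pics/c1.png').astype(int); m=((s[...,2]-s[...,0])>25).astype(np.uint8); m[:253]=0; m[:, :200]=0
m=m[:,:]; 
c=max(cv2.findContours(m,0,1)[0],key=cv2.contourArea);x,y,w,h=cv2.boundingRect(c);print(x,y,w,h)
print(cv2.fitEllipse(cv2.convexHull(c)))
a=s[240:390,240:410].astype(np.uint8);cv2.imwrite('pics/z5.png',cv2.resize(a,None,fx=4,fy=4))
for uv in ((x+w/2,y+h/2),): print(onz('c1',uv,.1463))
```

```text
265 267 120 106
((324.24591064453125, 319.835205078125), (106.05720520019531, 119.30203247070312), 90.15597534179688)
[ 0.51235982 -0.20221679  0.1463    ]
```

View pics/z5.png

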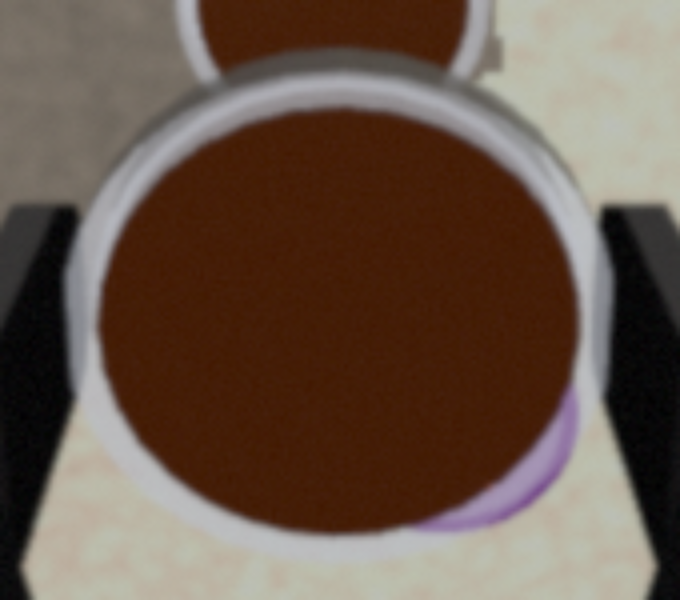

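Run:
```python
from h import *
env.move_straight(np.array([.5097,-.1996,.046]),rate=.12); st(); snap('scene','d1s.png'); snap('top','d1t.png'); snap('wrist','d1w.png')
b=cv2.resize(cv2.imread('pics/d1s.png')[160:220,264:324],(400,400),interpolation=cv2.INTER_CUBIC)
a=cv2.resize(cv2.imread('pics/d1w.png')[240:420,230:410],(400,400))
cv2.imwrite('pics/z6.png',np.hstack([a,b]))
```

```text
t 9.39 [ 0.5103 -0.2     0.0468] F [-0.7  0.4 -1.1] M [ 0.01 -0.03  0.03] w 0.681 j [-0.58  0.27  1.92  0.    0.95 -0.58]
```

View pics/z6.png

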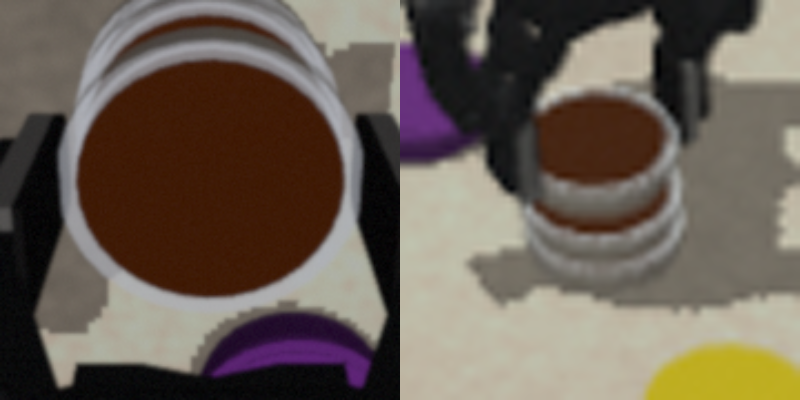

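Run:
```python
from h import *
for f in('d1s','d1w'):
    a=proj(f,[.5103,-.2,.0533]);b=proj(f,[.5103,-.2,.030]);print(f,a,b,a-b)
    for d in ([.001,0,0],[0,.001,0]): print(proj(f,np.array([.5103,-.2,.0533])+d)-a)
```

```text
d1s [293.1679001 179.9576288] [293.4688669  187.21086127] [-0.3009668  -7.25323246]
[-0.36175777  0.13710215]
[0.19981295 0.2315707 ]
d1w [321.71454617 315.88370801] [321.99788722 292.19509104] [-0.28334105 23.68861697]
[2.30765771e+00 3.43385757e-04]
[-0.00319757 -2.05790353]
```

Run:
```python
import cv2,numpy as np
a=cv2.imread('pics/d1s.png')[168:204,276:312]
b=cv2.imread('pics/d1w.png')[232:312,255:400]
cv2.imwrite('pics/z7a.png',cv2.resize(a,None,fx=16,fy=16,interpolation=cv2.INTER_CUBIC))
cv2.imwrite('pics/z7b.png',cv2.resize(b,None,fx=5,fy=5,interpolation=cv2.INTER_CUBIC))
```

```text
(no output)
```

View pics/z7a.png

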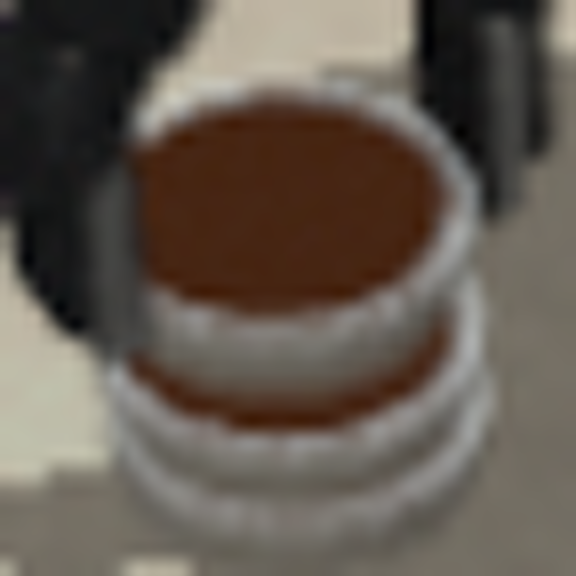

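View pics/z7b.png

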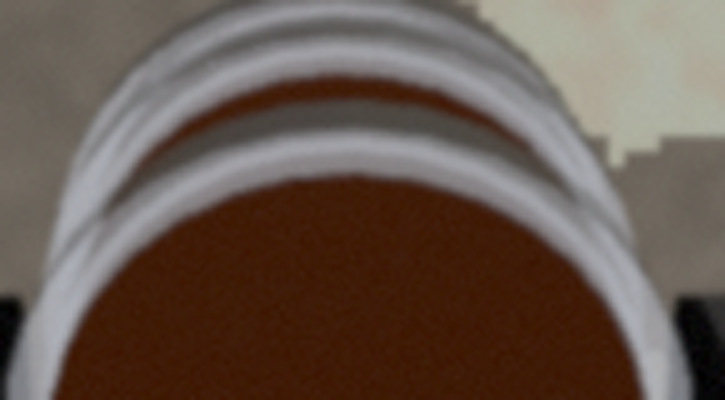

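Run:
```python
from h import *
for y in(-.198,-.199,-.2,-.201,-.202):
    a=proj('d1w',[.5103,y+.03,.0533])
    print(y,'held',a,proj('d1w',[.5103,y,.0533])); 
for y in(-.199,-.2,-.201,-.202): print(y,'mid',proj('d1w',[.5093,y+.03,.030]))
```

```text
-0.198 held [321.60537038 245.61995312] [321.70813806 311.75954946]
-0.199 held [321.60901015 247.96244966] [321.7113486  313.82580448]
-0.2 held [321.61263426 250.29486711] [321.71454617 315.88370801]
-0.201 held [321.61624281 252.61727039] [321.71773084 317.93331059]
-0.202 held [321.6198359  254.92972386] [321.72090269 319.97466233]
-0.199 mid [319.80708409 232.44569288]
-0.2 mid [319.81353393 234.48004371]
-0.201 mid [319.81995996 236.50688154]
-0.202 mid [319.8263623  238.52624792]
```

Run:
```python
from h import *
st()
env.move_straight(np.array([.5092,-.1991,.046]),rate=.05); env.sleep(.1); st()
for z in (.041,.0395,.0385,.0377,.037,.0363):
    env.move_straight(np.array([.5092,-.1991,z]),rate=.03); s=st()
    if s['contact_force'][2]>1.5: break
env.grip(1.0); st(); snap('wrist','e1.png')
```

```text
t 9.54 [ 0.5104 -0.2     0.047 ] F [ 1.2  0.8 -0.2] M [ 0.02 -0.02 -0.  ] w 0.686 j [-0.58  0.27  1.92  0.    0.95 -0.58]
t 9.89 [ 0.5092 -0.1991  0.0461] F [-0.9 -0.4  0.1] M [ 0.03 -0.02 -0.05] w 0.681 j [-0.58  0.27  1.92  0.    0.95 -0.58]
t 10.21 [ 0.5089 -0.1989  0.0405] F [ 0.1 -0.2 -0.2] M [-0.02  0.01  0.06] w 0.687 j [-0.58  0.28  1.93 -0.    0.94 -0.58]
t 10.46 [ 0.5092 -0.1991  0.0394] F [-0.3 -0.3 -0.4] M [ 0.03 -0.    0.04] w 0.681 j [-0.58  0.28  1.92  0.    0.93 -0.58]
t 10.71 [ 0.5093 -0.1991  0.0386] F [ 0.7 -0.6 -0.1] M [0.02 0.02 0.02] w 0.683 j [-0.58  0.28  1.92 -0.    0.93 -0.58]
t 10.96 [ 0.5093 -0.1992  0.0385] F [-2.3  1.3  5.5] M [ 0.17  0.36 -0.03] w 0.686 j [-0.58  0.28  1.92 -0.    0.93 -0.58]
t 11.35 [ 0.5091 -0.199   0.0376] F [0.4 1.  1.1] M [ 0.01  0.01 -0.03] w 1.000 j [-0.58  0.29  1.93  0.    0.93 -0.58]
```

View pics/e1.png

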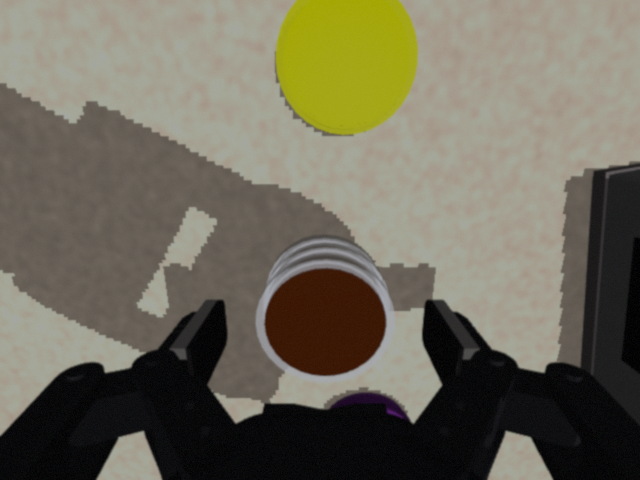

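The dish is released, and the three rims look concentric around (325,320). I'll lift off, then look at the pile and the block.

Run:
```python
from h import *
p=status.observe()['tcp_pos']
env.move_straight(np.array([p[0],p[1],.13]),rate=.15)
q=down(np.radians(26.5-90))
env.move_to(np.array([.545,.19,.25]),q); st(); snap('wrist','b1.png'); snap('scene','b1s.png')
env.move_to(np.array([.572,.214,.19]),q); env.sleep(.1); st(); snap('wrist','b2.png')
cv2.imwrite('pics/z8.png',np.hstack([cv2.resize(cv2.imread('pics/b1.png')[80:320,200:440],(400,400)),cv2.resize(cv2.imread('pics/b2.png')[80:320,200:440],(400,400))]))
cv2.imwrite('pics/z9.png',cv2.resize(cv2.imread('pics/b1s.png')[150:230,250:350],None,fx=7,fy=7,interpolation=cv2.INTER_CUBIC))
```

```text
t 13.78 [0.5449 0.1895 0.2492] F [0.1 0.8 0.1] M [ 0.   -0.03 -0.02] w 1.004 j [ 0.14  0.07  1.74 -0.    1.34  1.25]
t 14.36 [0.5727 0.2136 0.1917] F [-0.3 -0.4  1.1] M [ 0.01  0.01 -0.01] w 1.000 j [ 0.17  0.2   1.7  -0.    1.24  1.28]
```

View pics/z8.png

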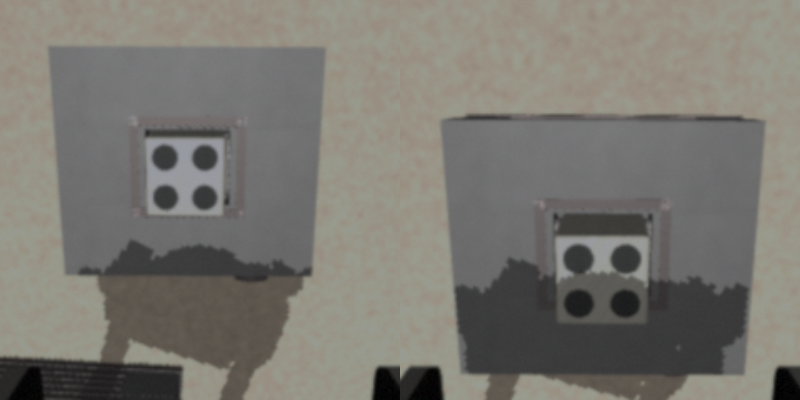

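View pics/z9.png

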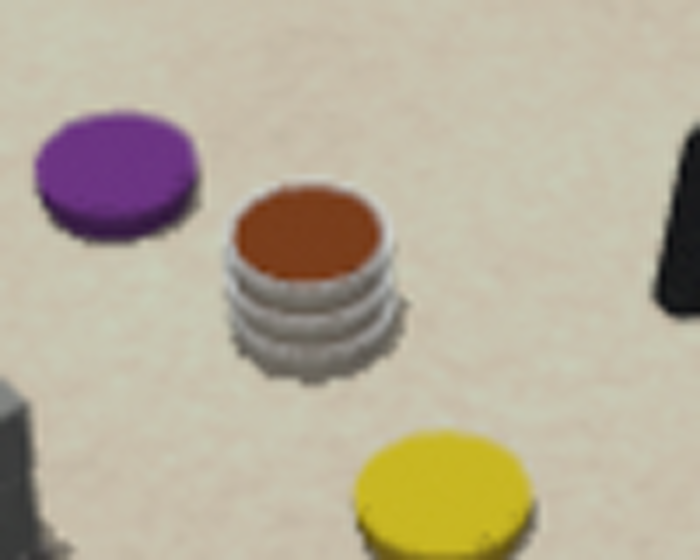

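Run:
```python
from h import *
f=lambda p:(200+.6*p[0],80+.6*p[1])
B1=[f(p) for p in((146,137),(225,137),(224,216),(147,216))];B2=[f(p) for p in((155,236),(250,236),(247,324),(157,324))]
X=[]
for a,b in zip(B1,B2): print(tri([('b1',a),('b2',b)])[0].round(4),onz('b1',a,.1).round(4),onz('b2',b,.1).round(4)); X.append((onz('b1',a,.1)+onz('b2',b,.1))/2)
X=np.array(X);c=X.mean(0);print(c)
for i in range(4): v=X[i]-X[i-1];print(np.linalg.norm(v),np.degrees(np.arctan2(v[1],v[0])))
# well frame outer corners at z .06
W1=[f(p) for p in((129,117),(247,117),(243,217),(133,216))]
W2=[f(p) for p in((535,200),(671,200))]
w=np.array([onz('b1',a,.06) for a in W1]);print(w,w.mean(0))
h=np.array([.57228,.21421]);Y=np.radians(26.5);Rm=np.array([[np.cos(Y),np.sin(Y)],[-np.sin(Y),np.cos(Y)]])
print('block in heater',Rm@(c[:2]-h),'well',Rm@(w.mean(0)[:2]-h))
# heater corners again in b1
H1=[f(p) for p in((49,46),(325,46),(312,274),(64,274))]
hh=np.array([onz('b1',a,.06) for a in H1]);print(hh.mean(0))
```

```text
[0.5816 0.2405 0.1016] [0.5815 0.2404 0.1   ] [0.581  0.2406 0.1   ]
[0.5991 0.2054 0.1019] [0.599  0.2053 0.1   ] [0.5988 0.2051 0.1   ]
[0.5632 0.1877 0.1001] [0.5632 0.1876 0.1   ] [0.5631 0.1878 0.1   ]
[0.5456 0.2232 0.1004] [0.5454 0.2232 0.1   ] [0.5454 0.2231 0.1   ]
[0.57218866 0.21413128 0.1       ]
0.03981314693653799 25.82455452253766
0.039486005222004426 -63.474062132692374
0.03980738957634088 -153.88816864256833
0.03968565754712115 116.53144435405414
[[0.58277208 0.25611489 0.06      ]
 [0.61233366 0.19689918 0.06      ]
 [0.56073347 0.17244201 0.06      ]
 [0.5322327  0.23084846 0.06      ]] [0.57201798 0.21407614 0.06      ]
block in heater [-1.16870563e-04 -2.96898824e-05] well [-2.94222801e-04 -2.88459611e-06]
[0.57254131 0.21465544 0.06      ]
```

Run:
```python
from h import *
q=down(np.radians(26.5-90)); c=[.5717,.2152]
env.move_straight(np.array([*c,.13]),q,rate=.15)
env.move_straight(np.array([*c,.075]),rate=.12); env.sleep(.1); st()
env.grip(0.35,force=30); s=st()
Y=np.radians(26.5); f=s['contact_force']; print('Fh', f[0]*np.cos(Y)+f[1]*np.sin(Y), -f[0]*np.sin(Y)+f[1]*np.cos(Y))
snap('wrist','k1.png'); snap('scene','k1s.png')
cv2.imwrite('pics/z10.png',np.hstack([cv2.resize(cv2.imread('pics/k1.png')[160:480,160:480],(400,400)),cv2.resize(cv2.imread('pics/k1s.png')[250:370,310:430],(400,400))]))
```

```text
t 15.67 [0.5727 0.2154 0.0764] F [-0.1  0.5  0.2] M [0.03 0.01 0.  ] w 0.997 j [ 0.17  0.35  1.75 -0.    1.04  1.28]
t 16.16 [0.5718 0.2154 0.0755] F [-1.9  0.1  2.9] M [ 0.09  0.24 -0.11] w 0.465 j [0.17 0.35 1.75 0.   1.04 1.28]
Fh -1.6859235134933839 0.9796053495611063
```

View pics/z10.png

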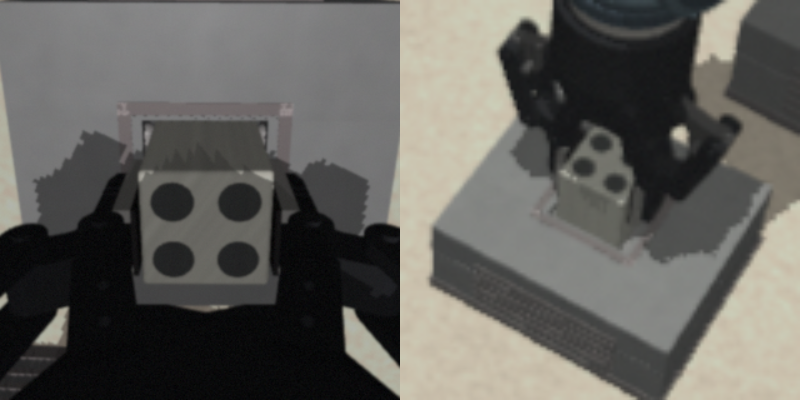

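```bash
cat >> h.py <<'E'
Y=np.radians(26.5); XH=np.array([np.cos(Y),np.sin(Y),0]); YH=np.array([-np.sin(Y),np.cos(Y),0])
Q0=R.from_quat(down(Y-np.pi/2)); PIV=np.array([.5717,.2152,.051])
def rock(deg,lift,rate=.012,sw=0.0):
    Rr=R.from_rotvec(-np.radians(deg)*XH)
    env.move_straight(PIV+Rr.apply([0,0,.024+lift]),(Rr*Q0).as_quat(),rate=rate)
    s=status.observe(); r=R.from_quat(s['eef_rot']).as_matrix()[:,2]
    d=s['tcp_pos']-PIV; F=s['contact_force']; M=s['torque']
    print('cmd %.1f %.1fmm'%(deg,lift*1e3),'t %.2f'%s['time'],'tilt %.1f'%np.degrees(np.arctan2(-r@YH,-r[2])),'z',round((s['tcp_pos'][2])*1e3,1),'Fh',np.round([F@XH,F@YH,F[2]],1),'Mx %.2f'%(M@XH),'w %.3f'%s['gripper_width'],'vmax',np.abs(s['joint_vel']).max().round(2)); return s
E
python3 - <<'E'
from h import *
env.grip(0.35,force=110); st()
rock(3,.0005); rock(6.5,.001)
E
```

```text
t 16.48 [0.5719 0.2153 0.0757] F [-1.7  0.7  5.9] M [ 0.01  0.52 -0.07] w 0.446 j [0.17 0.35 1.75 0.   1.04 1.28]
cmd 3.0 0.5mm t 16.74 tilt 3.0 z 76.1 Fh [-1.9  2.1  5.1] Mx 0.10 w 0.447 vmax 0.01
cmd 6.5 1.0mm t 17.02 tilt 6.5 z 76.3 Fh [-1.3  1.8  5.2] Mx 0.20 w 0.455 vmax 0.01
```

Run:
```python
from h import *
snap('wrist','k2.png'); snap('scene','k2s.png')
cv2.imwrite('pics/z11.png',np.hstack([cv2.resize(cv2.imread('pics/k2.png')[160:480,160:480],(400,400)),cv2.resize(cv2.imread('pics/k2s.png')[250:370,310:430],(400,400))]))
```

```text
(no output)
```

View pics/z11.png

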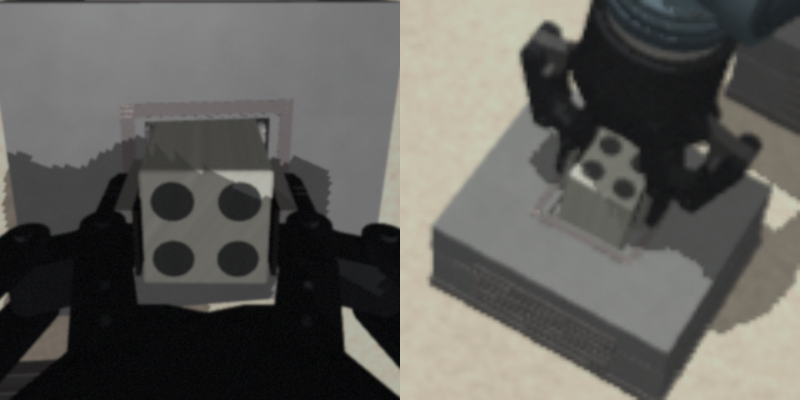

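Run:
```python
from h import *
for d,l in ((-6.5,2),(6.5,3),(-6.5,4),(6.5,5),(-6.5,6)):
    rock(d/13 if 0 else 0,(l-.5)/1e3); s=rock(d,l/1e3)
    if max(abs(s['contact_force']))>60: print('STOP');break
snap('wrist','k3.png'); snap('scene','k3s.png')
cv2.imwrite('pics/z12.png',np.hstack([cv2.resize(cv2.imread('pics/k3.png')[160:480,160:480],(400,400)),cv2.resize(cv2.imread('pics/k3s.png')[250:370,310:430],(400,400))]))
```

```text
cmd 0.0 1.5mm t 17.52 tilt 0.0 z 76.4 Fh [1.2 1.4 0.2] Mx 0.34 w 0.449 vmax 0.01
cmd -6.5 2.0mm t 17.92 tilt -6.4 z 76.5 Fh [ 3.   0.6 -2. ] Mx -0.09 w 0.453 vmax 0.01
cmd 0.0 2.5mm t 18.32 tilt -0.0 z 77.1 Fh [ 3.5 -0.5 -5.3] Mx 0.10 w 0.448 vmax 0.02
cmd 6.5 3.0mm t 18.73 tilt 6.4 z 77.4 Fh [ 4.1 -0.5 -6. ] Mx 0.57 w 0.456 vmax 0.01
cmd 0.0 3.5mm t 19.13 tilt -0.0 z 78.7 Fh [ 0.5  2.3 -1.7] Mx 0.42 w 0.451 vmax 0.02
cmd -6.5 4.0mm t 19.55 tilt -6.4 z 79.1 Fh [-0.4  1.   1.2] Mx -0.02 w 0.454 vmax 0.01
cmd 0.0 4.5mm t 19.97 tilt -0.0 z 79.2 Fh [ 0.5 -0.8 -3. ] Mx 0.24 w 0.449 vmax 0.02
cmd 6.5 5.0mm t 20.39 tilt 6.4 z 79.4 Fh [ 1.1  0.3 -4.4] Mx 0.56 w 0.453 vmax 0.01
cmd 0.0 5.5mm t 20.82 tilt 0.0 z 80.7 Fh [-1.5  2.1  0.1] Mx 0.38 w 0.449 vmax 0.01
cmd -6.5 6.0mm t 21.26 tilt -6.4 z 80.8 Fh [-1.4  2.3 -1.7] Mx 0.03 w 0.454 vmax 0.01
```

View pics/z12.png

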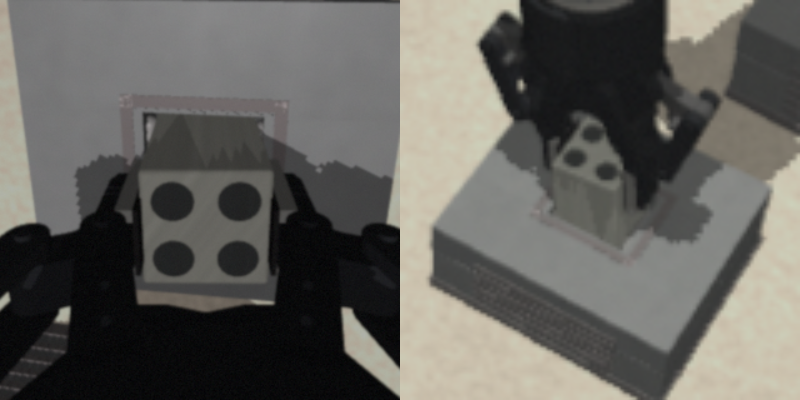

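Run:
```python
from h import *
for d,l in ((0,7),(6.5,8),(0,9),(-6.5,10),(0,11.5),(5,13),(0,14.5),(-4,16),(0,18)):
    s=rock(d,l/1e3)
    if max(abs(s['contact_force']))>60: print('STOP');break
else:
    rock(0,.025,rate=.03);rock(0,.033,rate=.03)
snap('wrist','k4.png'); snap('scene','k4s.png')
cv2.imwrite('pics/z13.png',np.hstack([cv2.resize(cv2.imread('pics/k4.png')[160:480,160:480],(400,400)),cv2.resize(cv2.imread('pics/k4s.png')[250:370,310:430],(400,400))]))
```

```text
cmd 0.0 7.0mm t 21.81 tilt -0.0 z 81.7 Fh [-0.4  1.2 -2.9] Mx 0.07 w 0.453 vmax 0.01
cmd 6.5 8.0mm t 22.27 tilt 6.5 z 82.9 Fh [-3.4  1.8  0.9] Mx -0.09 w 0.452 vmax 0.01
cmd 0.0 9.0mm t 22.73 tilt -0.1 z 86.5 Fh [-8.7  3.1 12.7] Mx 0.74 w 0.452 vmax 0.01
cmd -6.5 10.0mm t 23.21 tilt -7.0 z 87.2 Fh [-1.8 12.9  8.3] Mx 2.74 w 0.450 vmax 0.01
cmd 0.0 11.5mm t 23.71 tilt -0.2 z 88.3 Fh [-0.3  8.1  7.2] Mx 1.52 w 0.446 vmax 0.01
cmd 5.0 13.0mm t 24.15 tilt 5.1 z 88.3 Fh [ 1.5 -4.6 -0.4] Mx -0.82 w 0.452 vmax 0.01
cmd 0.0 14.5mm t 24.60 tilt -0.0 z 88.9 Fh [ 1.3 -0.4 -2.6] Mx -0.04 w 0.453 vmax 0.01
cmd -4.0 16.0mm t 25.01 tilt -4.0 z 90.7 Fh [ 0.6  0.  -3. ] Mx -0.07 w 0.451 vmax 0.01
cmd 0.0 18.0mm t 25.45 tilt -0.0 z 92.9 Fh [ 0.3 -0.8 -3.1] Mx -0.00 w 0.449 vmax 0.01
cmd 0.0 25.0mm t 25.83 tilt 0.0 z 100.4 Fh [ 1.2  0.  -3.1] Mx -0.03 w 0.451 vmax 0.01
cmd 0.0 33.0mm t 26.25 tilt 0.0 z 108.4 Fh [-0.6 -1.3 -2.7] Mx -0.01 w 0.451 vmax 0.01
```

View pics/z13.png

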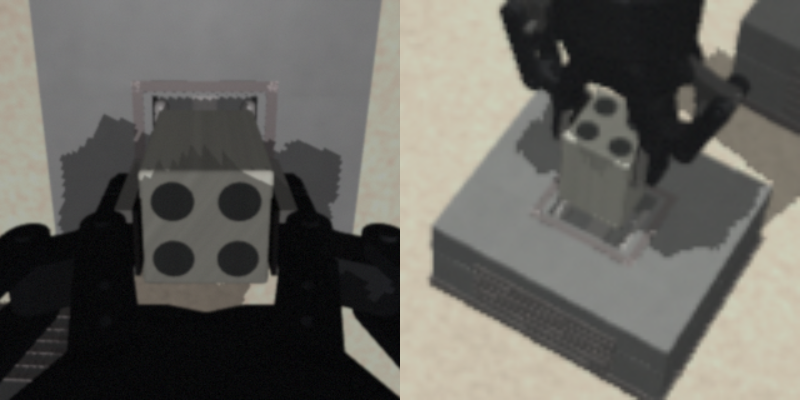

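Run:
```python
from h import *
s=st()
a=cv2.cvtColor(cv2.imread('pics/k1.png'),cv2.COLOR_BGR2GRAY);b=cv2.cvtColor(cv2.imread('pics/k4.png'),cv2.COLOR_BGR2GRAY)
for (x0,y0,x1,y1) in ((280,305,316,340),(332,305,370,340),(280,350,316,384),(332,350,370,384)):
    r=cv2.phaseCorrelate(np.float32(a[y0:y1,x0:x1]),np.float32(b[y0:y1,x0:x1]),cv2.createHanningWindow((x1-x0,y1-y0),cv2.CV_32F)); print(np.round(r[0],2),round(r[1],2))
cv2.imwrite('pics/z14.png',cv2.resize(cv2.imread('pics/k4s.png')[265:335,340:400],None,fx=8,fy=8,interpolation=cv2.INTER_CUBIC))
```

```text
t 26.35 [0.5716 0.2152 0.108 ] F [-0.  -0.4 -2.5] M [0.02 0.02 0.04] w 0.453 j [ 0.17  0.3   1.74 -0.    1.09  1.28]
[ 0.06 -0.31] 1.06
[-0.02 -0.45] 0.98
[-0.2  -0.54] 0.99
[ 0.07 -0.69] 0.94
```

View pics/z14.png

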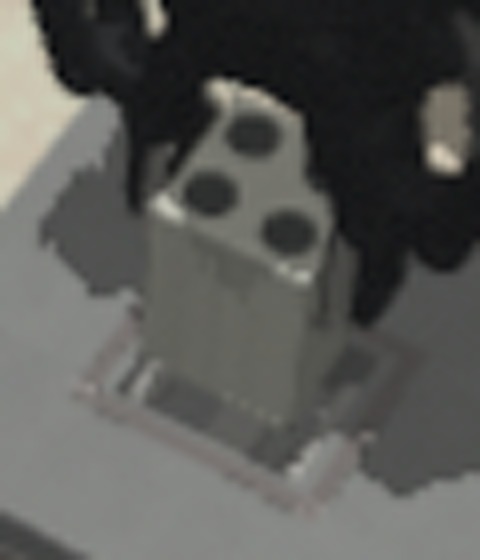

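Run:
```python
from h import *
rock(0,.0335,rate=.005); env.sleep(.3); st(); snap('scene','fin.png'); env.hand_in()
```

```text
cmd 0.0 33.5mm t 26.60 tilt -0.0 z 108.4 Fh [ 0.3 -0.9 -2.4] Mx 0.03 w 0.452 vmax 0.0
t 26.90 [0.5717 0.2152 0.1085] F [ 0.5 -0.4 -2.5] M [-0.03  0.05  0.  ] w 0.455 j [0.17 0.3  1.74 0.   1.09 1.28]
the job is handed in; nothing more can be done
```

View pics/fin.png

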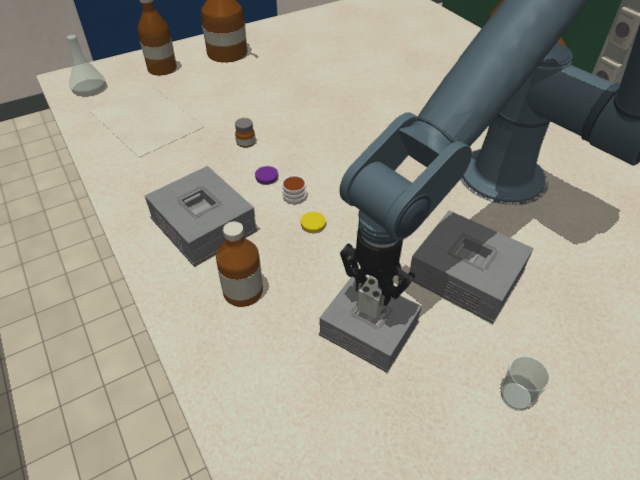

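The job is handed in at 26.9 s. The closed dish is on the pile and released, and the block is out of the well and still held over it.

- **Dish:** I corrected the alignment by about 1 mm just before setting it down. The pictures taken after release show the three dishes squarely stacked.
- **Rocking:** I gripped the block's y faces at 110 N. I made four swings to +y and four to -y. Seven were about 6.5–7°; the last one to +y was 5°. By my estimate the underside was still 3 mm or more below the heater's top for all but that 5° one. A final 4° swing was above that level.
- **Forces:** The largest wrist force component I read was about 13 N, sampled after each move rather than continuously.
- **Final pose:** The tool is upright to about 0.1°. The underside is about 15 mm above the heater's top by the tool reading. The block slipped less than about 0.3 mm in the grip, and I read 2.5–3 N of load.
- **Bystanders:** The last picture shows the bottle, beaker and jar, and the purple and yellow look-alikes, where they started.

**Disagreements:**
- The fixed cameras put the top of the dish pile at 25 mm, and the wrist camera at 30 mm. Contact while placing agreed with 30 mm.
- The wrist camera showed a sideways bias of about 1.3 mm, which I corrected for. The final centring over the well rests on that correction and on near-zero side force when I gripped the block. I did not measure it separately at the end.

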